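# Load the jar-lid feeder and start it

### The job

Load the two small jar lids from the enamel tray into the feeder's open tube, crown side up as they lie, so that they rest flat one on the other as one column. Then press the feeder's large push button fully down, hold it there for about half a second and let it spring back up. Do not press the small button, do not press the large one before both lids are in, and leave the bigger lid, the brush and everything else where they are.

Things in the scene. Friction and masses are not known exactly. Their poses are not given: they have to be found in the camera images.
- lid_a_mid (a point): centre (half-way up) of one of the two small black plastic jar lids: a flat disc 62 mm in diameter, 26 mm high with a ribbed rim, 45 g nominal, lying crown up on the tray's floor; z is its axis, up. It is alike in all to lid_b. The order of the two in the tube is free
- lid_b_mid (a point): centre (half-way up) of the other small lid, same size and look as lid_a
- lid_big_mid (a point): centre of a black jar lid of the same look and height (26 mm) but 86 mm in diameter, too large for the tube; it lies among the small ones in the tray and stays there
- tray: white enamel tray with a blue rim, fixed, 290 mm (its x) by 360 mm (its y), walls 4 mm thick and 22 mm high, floor 4 mm thick; origin at the centre of its underside. The three lids lie in a row along its y, about 105 mm apart centre to centre, so the gaps for fingers are on the lids' +x and -x sides in this frame; a brush lies along the wall at its +x side
- brush: paint brush 200 mm long, 11 mm thick, lying in the tray along its y, about 105 mm to the +x side of the tray's centre; origin at its middle, underside
- tube_floor (a point): centre of the floor of the feeder's fixed vertical aluminium tube, on its flat white housing's top (45 mm above the table; 180 mm along x, 260 mm along y); 66 mm inside diameter, 56 mm deep; z is the tube's axis, up; x, y are the housing's. The last 10 mm flare to 75 mm inside, 83 outside. The buttons lie about 94 and 162 mm to the -y side (up to 30 mm off in x), in either order
- tube_mouth (a point): centre of the tube's rim plane, 56 mm above tube_floor
- start_top (a point): centre of the top face of the large black round push button, 42 mm in diameter, in a round grey housing 58 mm in diameter on the feeder's top; released it stands 12 mm above that housing and 69 mm above the table; it moves straight down when pressed
- start (a joint): travel of the large button: 0 released, 0.008 m fully down; its spring takes about 2 N to begin to move and 6 N at the stop, and it springs back by itself
- stop_top (a point): centre of the top face of the small black push button, 20 mm in diameter in a 36 mm housing, on the feeder's top, 68 to 91 mm from the large one centre to centre (which of the two is nearer the tube varies); top 66 mm above the table
- stop (a joint): travel of the small button: 0 released, 0.005 m fully down; to be left alone
- jar_a: clear jar with a lid, 72 mm in diameter, 110 mm high, on the table beyond the tray and feeder; origin under its centre
- jar_c: amber jar, 72 mm in diameter, 110 mm high, on the robot's far right; origin under its centre
- mortar: white ceramic bowl, 100 mm in diameter, 65 mm high, on the robot's far left; origin under its centre
- spoon: spoon 170 mm long lying on the table along y, near the robot, to its right; origin at about its middle
There are look-alikes about, which are no part of the job. What is shaped like the part that bears lid_b_mid but blue is not meant.

How it is judged:
By the outcome, as a careful person would: the job done as asked, in the order asked, and still so for the second after the job is handed in, with the robot touching nothing.
It also fails if it takes over 72 s, if anything falls off the work surface, if the arm or the gripper's body presses on something with over 40 N, if the wrist force passes 120 N, or if a joint passes its speed limit or range.

### The arm

A 6-joint arm with a two-finger parallel gripper is mounted at the origin on the work surface. World frame = base frame: x ahead of the robot, y to its left, z up, the work surface at z = 0. Lengths are in m, angles in rad, forces in N, time in s.
With the tool pointing down it reaches from about 0.375 to 0.975 m from the base axis. Payload 3.8 kg.
Tool frame: the origin (TCP) lies midway between the tips of the shut fingers; the grasp point (between the pads) lies 19 mm behind it (r.grip_depth is the distance from the TCP to the grasp point, in m); z points along the fingers, y is the line along which they close (so a half turn about z gives the same grasp; the last joint's range is limited). The gripper opens to 88 mm and grips with 3 to 60 N. Pads are 18 mm wide; open, the fingers measure 123 mm over their backs; the gripper's body (75 mm by 187 mm) begins 45 mm behind the grasp point.
Start: joints at [1.189, 0.264, 1.604, -0, 1.274, -0.037], TCP at [0.228, 0.635, 0.239] pointing down, gripper open.
Joint ranges: [-2.63, 2.63], [-0.94, 2.18], [0.31, 2.57], [-1.31, 4.45], [0, 2.66], [-2.55, 2.55]. Speed limits (rad/s): [2.57, 2.57, 3.14, 3.14, 3.14, 3.14].

### API

Orientations are given as a 3x3 rotation matrix whose columns are the frame's x, y, z axes.
In Python, from station import r gives the robot as it stands.
- The arm moves only by the shell command python3 -m handwheel 'ROWS' [OPENING] [FORCE]. ROWS is a JSON object of lists of equal length, an entry for each row: "travel": the shift along the world's x, y, z scaled (see below), a list of three; "angular": the turn, a rotation vector about the world's x, y, z scaled (see below), a list of three. In form: {"travel": [[x, y, z], ...], "angular": [[rx, ry, rz], ...]}. A call has 1 to 5 rows; each row is the pose to reach, as a shift and turn from the pose commanded when the call began; what a row does not reach only later rows make up. The controller multiplies each number of a shift by 500 mm and each number of a turn by 45 degrees. A row lasts 1/10 s, in which the tool goes at most 50 mm and 8.59 degrees, less where a joint would pass 70% of its speed; a pose out of reach is approached as far as the arm can. A call with a number of a shift or a turn outside -1 to 1 is refused whole. A call with a gripper value outside its range is refused whole. OPENING is the opening, from -1 (shut) to 1 (fully open), set as the call begins (- or left out, the last holds). The fingers move at their own pace and stop on an object; FORCE is the grip in N (left out, the last holds). Time passes only in rows, so rows that repeat a pose let the fingers close. It gives the time, the measured TCP pose, the force, the opening and the grip force at its end, in the units of the state.
- r.state(): the state, without advancing time (a new reading comes with each control period).
- r.camera(name): name is "scene" or "top" or "wrist"; returns a dict with "image" (384x512x3 uint8, blue, green, red), "z_map" (384x512 float32, m along the optical axis (not along the pixel's ray), 0 where there is no reading), "fx", "fy", "cx", "cy" (pixels), "dist_coeffs" ([k1, k2, p1, p2, k3] as OpenCV has them; the pictures are not rectified), "R" (3x3) and "t" (3): a world point X has camera coordinates R X + t. Camera axes: x right, y down, z forward; pixel columns grow to the right and rows downward; lengths in m; the calibration is good to about 2 mm. A picture is of the moment at which its call begins.
- r.job_done(): hands the job in; it is judged then, once.
The state is a dict: "t": time; "joint_positions": joint angles; "dq": joint speeds; "joint_efforts": joint torques, N m; "tcp_pos": TCP position; "ee_rot": TCP orientation; "wrist_force": force on the tool from outside, world axes, zero at the start; "wrist_torque": the same for the moment, N m; "width": opening from 0.0 (shut) to 1.0 (fully open); "grasp_force": force on a finger pad.
Only numpy, scipy, OpenCV 4.12 (cv2) and the standard library are available. Lean on these libraries where they do the work, as an engineer would, in place of code of your own. Each camera call takes 0.05 s, during which the arm holds its last target. There are 200 camera calls.

## Working session

There is one attempt and no reset: what is moved stays moved. The work goes in short steps, Python scripts to look and compute and a shell command to move; the robot and the scene stay as the last step left them, time stands still between calls to the robot, and variables do not carry over. Pictures are saved under pics/ and viewed, at most 10 in all, crops included, and the job is handed in when it is done.

```bash
mkdir -p pics; ls
cat > h.py <<'E'
import numpy as np, cv2
from station import r
def cam(n):
    c=r.camera(n); c['K']=np.array([[c['fx'],0,c['cx']],[0,c['fy'],c['cy']],[0,0,1.]]); c['D']=np.array(c['dist_coeffs'],float); c['R']=np.array(c['R']);c['t']=np.array(c['t']); return c
def ray(c,uv):
    p=cv2.undistortPoints(np.array(uv,float).reshape(-1,1,2),c['K'],c['D']).reshape(-1,2)
    d=np.c_[p,np.ones(len(p))]@c['R']; return -c['R'].T@c['t'],d
def onz(c,uv,z):
    o,d=ray(c,uv); return o+d*((z-o[2])/d[:,2])[:,None]
def world(c):
    h,w=c['z_map'].shape; u,v=np.meshgrid(np.arange(w),np.arange(h))
    o,d=ray(c,np.stack([u.ravel(),v.ravel()],1)); return (o+d*c['z_map'].reshape(-1,1)).reshape(h,w,3)
E
python3 - <<'E'
from h import *
a=cam('top');b=cam('scene')
cv2.imwrite('pics/top.png',a['image']);cv2.imwrite('pics/scene.png',b['image'])
print(-a['R'].T@a['t'],a['R'],-b['R'].T@b['t'])
s=r.state();print(s['t'],s['tcp_pos'],s['wrist_force'],s['width'])
E
```

```text
pics
[0.36326551 0.02902795 1.3174824 ] [[ 0.0198242  -0.99975164  0.01018103]
 [-0.99383776 -0.02081564 -0.10887251]
 [ 0.10905739 -0.00795998 -0.99400358]] [ 1.48793811 -0.35949645  1.13965368]
0.1 [0.22792879 0.63467363 0.23752935] [-0.64997844  0.68901292 -0.15743462] 1.0032148573608255
```

View pics/top.png

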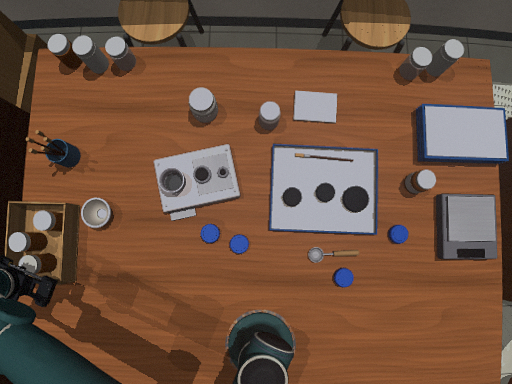

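View pics/scene.png

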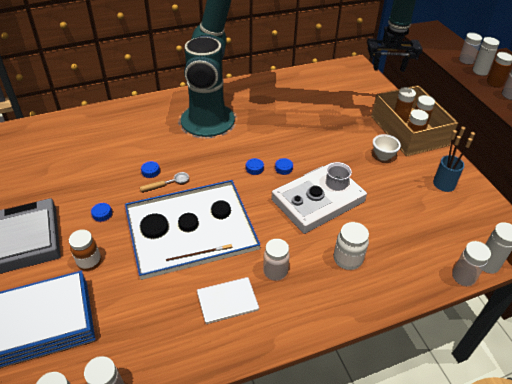

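The top view shows the two small black lids at (291,197) and (325,192) and the big lid at (355,199). The tube is at (172,181), the large button at (202,174) and the small button at (223,172). Possible mix-ups are the big lid and the blue lids at (210,233), (238,244), (344,277) and (398,234). I choose the two smaller black discs in the tray.

Run:
```python
from h import *
c=cam('top');im=c['image'];W=world(c)
dark=(im.max(2)<60).astype(np.uint8)
def meas(box,z,nm):
    x0,y0,x1,y1=box; m=np.zeros_like(dark);m[y0:y1,x0:x1]=dark[y0:y1,x0:x1]
    cs,_=cv2.findContours(m,cv2.RETR_EXTERNAL,cv2.CHAIN_APPROX_NONE)
    for k in cs:
        if cv2.contourArea(k)<20: continue
        p=onz(c,k.reshape(-1,2),z)[:,:2].astype(np.float32)
        e=cv2.fitEllipse(p); mm=np.zeros_like(dark);cv2.drawContours(mm,[k],-1,1,-1)
        print(nm,np.round(e[0],4),np.round(e[1],4),'z',np.round(np.median(W[...,2][mm>0]),4))
meas((276,160,374,220),.030,'lid')
meas((192,164,212,185),.069,'start')
meas((215,164,232,182),.066,'stop')
# tube: depth points above 0.09
box=W[140:220,145:250]
m=(box[...,2]>.085)&(box[...,2]<.115)
p=box[m][:,:2].astype(np.float32); print('rim',len(p),cv2.minEnclosingCircle(p),np.median(box[m][:,2]))
# feeder housing
m=(box[...,2]>.038)&(box[...,2]<.052);p=box[m][:,:2].astype(np.float32);print('housing',cv2.minAreaRect(p))
# tray rim blue
hsv=cv2.cvtColor(im,cv2.COLOR_BGR2HSV)
m=((hsv[...,0]>95)&(hsv[...,0]<130)&(hsv[...,1]>110)); m[:140]=0;m[240:]=0;m[:,:264]=0;m[:,384:]=0
v,u=np.nonzero(m);p=onz(c,np.c_[u,v],.022)[:,:2].astype(np.float32);print('tray',cv2.minAreaRect(p))
cr=cv2.resize(im[135:245,150:390],None,fx=3.3,fy=3.3,interpolation=cv2.INTER_CUBIC);cv2.imwrite('pics/crop1.png',cr)
```

```text
lid [ 0.4873 -0.0954] [0.0568 0.0584] z 0.0295
lid [ 0.4841 -0.3077] [0.0816 0.0846] z 0.0297
lid [ 0.504  -0.2061] [0.0572 0.0613] z 0.0289
start [0.5515 0.2005] [0.0371 0.0399] z 0.0674
rim 204 ((0.5278376340866089, 0.293096125125885), 0.041610170155763626) 0.09703542436653334
housing ((0.5432537794113159, 0.22156131267547607), (0.181898832321167, 0.26129817962646484), 13.442888259887695)
tray ((0.5172432661056519, -0.20583857595920563), (0.35940083861351013, 0.2897054851055145), 88.50938415527344)
```

View pics/crop1.png

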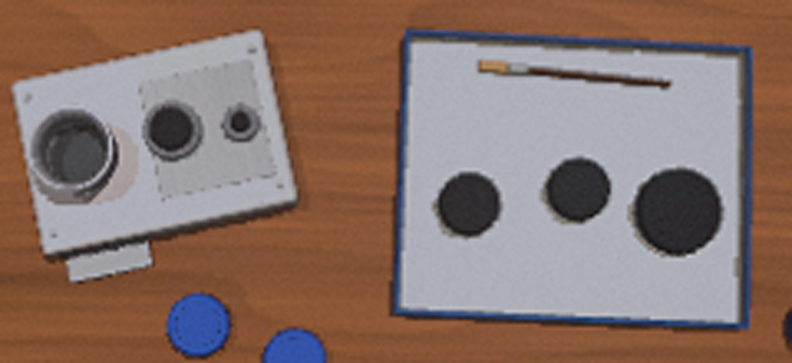

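The crop confirms the choice: two small discs about 60 mm across next to the 84 mm one, with the large button nearest the tube and the small one beyond it.

```bash
python3 -c "
from h import *
s=r.state();print(np.round(s['ee_rot'],3));c=cam('wrist');print(-c['R'].T@c['t'],c['R'])"; python3 -m handwheel '{"travel":[[0,0,0]],"angular":[[0,0,0]]}'
```

```text
[[-0.941  0.338 -0.001]
 [ 0.338  0.941 -0.002]
 [ 0.    -0.002 -1.   ]]
[0.16542071 0.65741662 0.38346721] [[ 0.33861133  0.94092233 -0.00274675]
 [ 0.90949448 -0.32655033  0.2572638 ]
 [ 0.2411683  -0.08961059 -0.96633731]]
t: 0.3
tcp_pos: [0.2281, 0.635, 0.2382]
ee_rot: [[-0.941, 0.338, -0.0], [0.338, 0.941, -0.001], [0.0, -0.001, -1.0]]
wrist_force: [0.6, 0.1, -0.3]
width: 1.001
grasp_force: 0.0
```

```bash
python3 -m handwheel '{"travel":[[0.034,-0.09,0],[0.068,-0.18,0],[0.102,-0.27,0],[0.136,-0.36,0],[0.17,-0.45,0]],"angular":[[0,0,-0.18],[0,0,-0.36],[0,0,-0.54],[0,0,-0.72],[0,0,-0.9]]}' 1 | tail -1
python3 -m handwheel '{"travel":[[0.034,-0.09,0],[0.068,-0.18,0],[0.102,-0.27,0],[0.136,-0.36,0],[0.17,-0.45,0]],"angular":[[0,0,-0.14],[0,0,-0.28],[0,0,-0.42],[0,0,-0.56],[0,0,-0.68]]}' | tail -1
python3 -m handwheel '{"travel":[[0.034,-0.09,0],[0.068,-0.18,0],[0.102,-0.27,0],[0.136,-0.36,0],[0.17,-0.45,0]],"angular":[[0,0,0],[0,0,0],[0,0,0],[0,0,0],[0,0,0]]}' | tail -1
python3 -m handwheel '{"travel":[[0.01,-0.07,-0.06],[0.01,-0.11,-0.12],[0.01,-0.11,-0.16],[0.01,-0.11,-0.16]],"angular":[[0,0,0],[0,0,0],[0,0,0],[0,0,0]]}'
python3 - <<'E'
from h import *
c=cam('wrist');cv2.imwrite('pics/w1.png',c['image']);W=world(c);im=c['image']
dark=((im.max(2)<60)&(W[...,2]>.02)&(W[...,2]<.04)).astype(np.uint8)
cs,_=cv2.findContours(dark,cv2.RETR_EXTERNAL,cv2.CHAIN_APPROX_NONE)
for k in cs:
    if cv2.contourArea(k)<1500: continue
    e=cv2.fitEllipse(onz(c,cv2.convexHull(k).reshape(-1,2),.03)[:,:2].astype(np.float32)); print(cv2.boundingRect(k),e)
E
```

```text
grasp_force: 0.0
grasp_force: 0.0
grasp_force: 0.0
t: 2.2
tcp_pos: [0.4854, -0.0949, 0.1553]
ee_rot: [[0.017, 1.0, -0.007], [1.0, -0.017, 0.002], [0.002, -0.007, -1.0]]
wrist_force: [-0.6, 0.4, -0.0]
width: 0.996
grasp_force: 0.0
(230, 148, 70, 70) ((0.4905209243297577, -0.09454061090946198), (0.06180589273571968, 0.062856525182724), 1.9969197511672974)
```

View pics/w1.png

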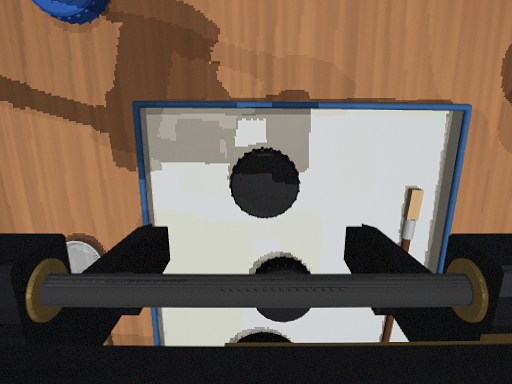

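The picture shows lid A at (265,183), 62 mm across, between the open fingers, with lid B behind the gripper bar at (283,290). Next I descend and grip its top 9 mm.

```bash
python3 -m handwheel '{"travel":[[0.009,0,-0.08],[0.009,0,-0.16],[0.009,0,-0.22],[0.009,0,-0.26],[0.009,0,-0.268]],"angular":[[0,0,0],[0,0,0],[0,0,0],[0,0,0],[0,0,0]]}' | grep -E "tcp|force"
python3 -m handwheel '{"travel":[[0,0,0],[0,0,0],[0,0,0],[0,0,0],[0,0,0]],"angular":[[0,0,0],[0,0,0],[0,0,0],[0,0,0],[0,0,0]]}' -1 15
python3 -m handwheel '{"travel":[[0,0,0],[0,0,0],[0,0,0],[0,0,0],[0,0,0]],"angular":[[0,0,0],[0,0,0],[0,0,0],[0,0,0],[0,0,0]]}'
```

```text
tcp_pos: [0.4919, -0.0938, 0.0238]
wrist_force: [-1.1, -0.5, 0.4]
grasp_force: 0.0
t: 3.25
tcp_pos: [0.494, -0.095, 0.0263]
ee_rot: [[0.015, 1.0, 0.003], [1.0, -0.015, -0.001], [-0.0, 0.003, -1.0]]
wrist_force: [-0.4, 0.3, 7.0]
width: 0.681
grasp_force: 15.0
t: 3.75
tcp_pos: [0.4941, -0.095, 0.0263]
ee_rot: [[0.015, 1.0, 0.003], [1.0, -0.015, -0.0], [-0.0, 0.003, -1.0]]
wrist_force: [0.3, 0.7, 6.4]
width: 0.687
grasp_force: 15.0
```

The fingers seem to be riding up on the lid's edge: 6 N upward and z 5 mm high. I'll open and check the real height.

```bash
python3 -m handwheel '{"travel":[[0,0,0],[0,0,0],[0,0,0],[0,0,0],[0,0,0]],"angular":[[0,0,0],[0,0,0],[0,0,0],[0,0,0],[0,0,0]]}' 1 | grep -E "tcp|force|width"
python3 - <<'E'
from h import *
c=cam('wrist');cv2.imwrite('pics/w2.png',c['image'])
E
```

```text
tcp_pos: [0.4924, -0.0947, 0.0245]
wrist_force: [-0.0, 0.4, -0.4]
width: 0.997
grasp_force: 0.0
```

View pics/w2.png

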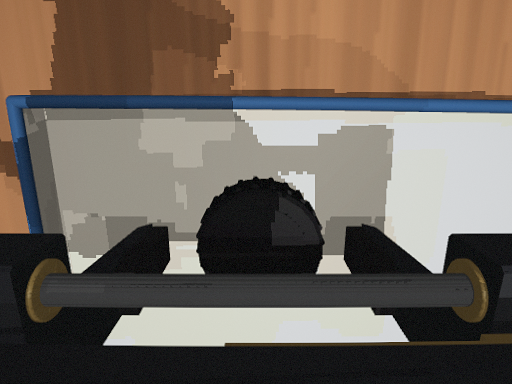

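The lid sits centred between the fingers, at (260,240). The tips really are too high, so I go 6.5 mm lower and regrip.

```bash
python3 -m handwheel '{"travel":[[-0.002,0,-0.013],[-0.002,0,-0.013],[-0.002,0,-0.013]],"angular":[[0,0,0],[0,0,0],[0,0,0]]}' | grep -E "tcp|force|width"
python3 -m handwheel '{"travel":[[0,0,0],[0,0,0],[0,0,0],[0,0,0],[0,0,0]],"angular":[[0,0,0],[0,0,0],[0,0,0],[0,0,0],[0,0,0]]}' -1 12| grep -E "tcp|force|width"
python3 -m handwheel '{"travel":[[0,0,0.02],[0,0,0.04],[0,0,0.06],[0,0,0.06]],"angular":[[0,0,0],[0,0,0],[0,0,0],[0,0,0]]}'| grep -E "tcp|force|width"
```

```text
tcp_pos: [0.4912, -0.0946, 0.0177]
wrist_force: [-0.5, 0.2, -0.3]
width: 1.004
grasp_force: 0.0
tcp_pos: [0.4918, -0.0948, 0.0184]
wrist_force: [0.6, 0.7, 0.7]
width: 0.696
grasp_force: 12.0
tcp_pos: [0.4935, -0.0952, 0.0506]
wrist_force: [0.6, 0.2, -0.2]
width: 0.696
grasp_force: 12.0
```

```bash
python3 -m handwheel '{"travel":[[0,0,0.08],[0,0.02,0.16],[0.01,0.08,0.22],[0.02,0.16,0.26],[0.03,0.24,0.29]],"angular":[[0,0,0],[0,0,0],[0,0,0],[0,0,0],[0,0,0]]}' | grep -E "tcp|width"
python3 -m handwheel '{"travel":[[0.01,0.09,0],[0.02,0.18,0.01],[0.03,0.27,0.01],[0.035,0.36,0.01],[0.039,0.436,0.01]],"angular":[[0,0,0],[0,0,0],[0,0,0],[0,0,0],[0,0,0]]}' | grep -E "tcp|width"
python3 -m handwheel '{"travel":[[0,0,0],[0,0,0]],"angular":[[0,0,0],[0,0,0]]}'
python3 - <<'E'
from h import *
c=cam('wrist');cv2.imwrite('pics/w3.png',c['image']);W=world(c)
m=(abs(W[...,2]-.1)<.008)&(np.hypot(W[...,0]-.528,W[...,1]-.293)<.055)
p=W[m][:,:2]
v,u=np.nonzero(m);print(len(p),u.min(),u.max(),v.min(),v.max(),np.median(W[m][:,2]))
q=onz(c,np.c_[u,v],.101)[:,:2].astype(np.float32)
print(cv2.minEnclosingCircle(p.astype(np.float32)),cv2.minEnclosingCircle(q))
E
```

```text
tcp_pos: [0.5076, 0.0261, 0.1957]
width: 0.696
tcp_pos: [0.5259, 0.2456, 0.1984]
width: 0.698
t: 6.7
tcp_pos: [0.5257, 0.2438, 0.1979]
ee_rot: [[0.013, 1.0, -0.001], [1.0, -0.013, -0.001], [-0.001, -0.001, -1.0]]
wrist_force: [-0.2, -0.2, -1.4]
width: 0.698
grasp_force: 12.0
3412 207 314 73 180 0.09918436961984402
((0.5289114117622375, 0.2924753725528717), 0.041234031319618225) ((0.5290002226829529, 0.29260319471359253), 0.04100683704018593)
```

View pics/w3.png

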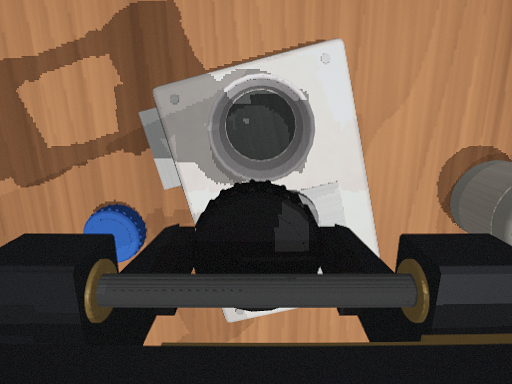

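The tube's rim is fully visible, centred near (261,126), and the held lid is level at (257,240). Rim centre (0.529, 0.2926) agrees with the top view. I'll check the lid's offset in the grip.

Run:
```python
from h import *
c=cam('wrist');W=world(c);s=r.state();t=s['tcp_pos']
m=(W[...,2]>t[2]-.0)&(W[...,2]<t[2]+.025)&(np.hypot(W[...,0]-t[0],W[...,1]-t[1])<.036)&(W[...,1]>t[1]+.012)
p=W[m];z=np.percentile(p[:,2],[10,50,90]);print(t,z-t[2])
k=cv2.convexHull(np.argwhere(m)[:,::-1].astype(np.int32)).reshape(-1,2)
q=onz(c,k,z[1])[:,:2]; q=q[q[:,1]>t[1]+.015]
A=np.c_[2*q,np.ones(len(q))];sol=np.linalg.lstsq(A,(q**2).sum(1),rcond=None)[0];print('lid',sol[:2],np.sqrt(sol[2]+sol[:2]@sol[:2]),'off',sol[:2]-t[:2])
print(p[:,1].max()-t[1])
```

```text
[0.52587558 0.2423442  0.19796737] [0.00618941 0.01123147 0.01230875]
lid [0.52505253 0.24682778] 0.02969226520688365 off [-0.00082305  0.00448358]
0.03148999742876399
```

```bash
python3 -m handwheel '{"travel":[[0.004,0.05,0],[0.007,0.099,0],[0.007,0.099,-0.06],[0.007,0.099,-0.12],[0.007,0.099,-0.146]],"angular":[[0,0,0],[0,0,0],[0,0,0],[0,0,0],[0,0,0]]}' | grep -E "tcp|width"
python3 -m handwheel '{"travel":[[0,0,0],[0,0,0],[0,0,0]],"angular":[[0,0,0],[0,0,0],[0,0,0]]}' 
python3 -m handwheel '{"travel":[[0,0,0]],"angular":[[0,0,0]]}' | grep tcp
```

```text
tcp_pos: [0.528, 0.2904, 0.1222]
width: 0.695
t: 7.6
tcp_pos: [0.531, 0.2928, 0.1271]
ee_rot: [[0.016, 1.0, 0.003], [1.0, -0.016, 0.001], [0.001, 0.003, -1.0]]
wrist_force: [0.0, 1.3, -0.7]
width: 0.695
grasp_force: 12.0
tcp_pos: [0.5309, 0.2931, 0.1271]
```

```bash
python3 -m handwheel '{"travel":[[-0.003,0,-0.012],[-0.003,0,-0.024],[-0.003,0,-0.036],[-0.003,0,-0.046],[-0.003,0,-0.046]],"angular":[[0,0,0],[0,0,0],[0,0,0],[0,0,0],[0,0,0]]}' 
python3 -m handwheel '{"travel":[[0,0,0],[0,0,0]],"angular":[[0,0,0],[0,0,0]]}' | grep -E "tcp|wrist"
```

```text
t: 8.2
tcp_pos: [0.5283, 0.2931, 0.1017]
ee_rot: [[0.015, 1.0, 0.0], [1.0, -0.015, 0.0], [0.0, 0.0, -1.0]]
wrist_force: [1.1, 1.6, -1.0]
width: 0.699
grasp_force: 12.0
tcp_pos: [0.5283, 0.2929, 0.1021]
wrist_force: [-0.2, 0.8, -1.1]
```

```bash
python3 -m handwheel '{"travel":[[0,0,0],[0,0,0],[0,0,0],[0,0,0]],"angular":[[0,0,0],[0,0,0],[0,0,0],[0,0,0]]}' 1 | grep -E "tcp|force|width"
python3 -m handwheel '{"travel":[[0,0,0.08],[0,-0.04,0.16],[0,-0.10,0.2],[0,-0.1,0.2]],"angular":[[0,0,0],[0,0,0],[0,0,0],[0,0,0]]}' | grep -E "tcp|force|width"
python3 - <<'E'
from h import *
c=cam('wrist');W=world(c)
m=(np.hypot(W[...,0]-.529,W[...,1]-.2926)<.025);p=W[m]
A=np.c_[p[:,:2]-[.529,.2926],np.ones(len(p))];print(np.percentile(p[:,2],[5,50,95]),np.linalg.lstsq(A,p[:,2],rcond=None)[0])
v,u=np.nonzero(m);print(u.min(),u.max(),v.min(),v.max(), c['image'][m].mean(0))
E
```

```text
tcp_pos: [0.528, 0.2926, 0.1022]
wrist_force: [0.3, -0.0, 0.8]
width: 0.997
grasp_force: 0.0
tcp_pos: [0.5306, 0.2414, 0.2068]
wrist_force: [0.5, 0.0, 0.4]
width: 1.006
grasp_force: 0.0
[0.07030868 0.07205328 0.35270137] [0.40792669 2.96998231 0.16612563]
0 511 0 383 [45.95144945 48.44001885 52.45227433]
```

Lid 1 is seated: its surface reads z ≈ 0.071 m, as it should. Next is lid B.

```bash
python3 -m handwheel '{"travel":[[-0.004,-0.09,0],[-0.01,-0.18,0],[-0.014,-0.27,0],[-0.018,-0.36,0],[-0.022,-0.45,0]],"angular":[[0,0,0],[0,0,0],[0,0,0],[0,0,0],[0,0,0]]}' | grep -E "tcp"
python3 -m handwheel '{"travel":[[-0.004,-0.09,0],[-0.01,-0.18,-0.02],[-0.014,-0.27,-0.05],[-0.018,-0.36,-0.08],[-0.022,-0.44,-0.1]],"angular":[[0,0,0],[0,0,0],[0,0,0],[0,0,0],[0,0,0]]}' | grep -E "tcp"
python3 -m handwheel '{"travel":[[0,0,0],[0,0,0],[0,0,0]],"angular":[[0,0,0],[0,0,0],[0,0,0]]}'
python3 - <<'E'
from h import *
c=cam('wrist');W=world(c);im=c['image'];print(r.state()['tcp_pos'])
dark=((im.max(2)<60)&(W[...,2]>.02)&(W[...,2]<.04)).astype(np.uint8)
cs,_=cv2.findContours(dark,cv2.RETR_EXTERNAL,cv2.CHAIN_APPROX_NONE)
for k in cs:
    if cv2.contourArea(k)<1000: continue
    e=cv2.fitEllipse(onz(c,cv2.convexHull(k).reshape(-1,2),.03)[:,:2].astype(np.float32)); print(cv2.boundingRect(k),np.round(e[0],4),np.round(e[1],4))
E
```

```text
tcp_pos: [0.516, 0.017, 0.2004]
tcp_pos: [0.5047, -0.203, 0.1493]
t: 10.55
tcp_pos: [0.506, -0.2009, 0.1514]
ee_rot: [[0.014, 1.0, -0.001], [1.0, -0.014, 0.001], [0.001, -0.001, -1.0]]
wrist_force: [0.5, -0.5, -0.3]
width: 0.998
grasp_force: 0.0
[ 0.50632087 -0.20077467  0.15188712]
(201, 308, 80, 24) [ 0.4877 -0.3132] [0.0764 0.0814]
(203, 250, 77, 23) [ 0.4894 -0.2922] [0.0596 0.0743]
(225, 155, 71, 70) [ 0.508  -0.2059] [0.0616 0.0635]
```

```bash
python3 -m handwheel '{"travel":[[0.004,-0.01,-0.08],[0.004,-0.01,-0.16],[0.004,-0.01,-0.22],[0.004,-0.01,-0.26],[0.004,-0.01,-0.268]],"angular":[[0,0,0],[0,0,0],[0,0,0],[0,0,0],[0,0,0]]}' | grep -E "tcp|force"
python3 -m handwheel '{"travel":[[0,0,0],[0,0,0],[0,0,0]],"angular":[[0,0,0],[0,0,0],[0,0,0]]}' | grep -E "tcp|force"
```

```text
tcp_pos: [0.5063, -0.2047, 0.0157]
wrist_force: [-0.2, -0.8, -1.5]
grasp_force: 0.0
tcp_pos: [0.5097, -0.2076, 0.02]
wrist_force: [0.2, -0.9, -1.0]
grasp_force: 0.0
```

```bash
python3 -m handwheel '{"travel":[[-0.003,0.003,-0.004],[-0.003,0.003,-0.004]],"angular":[[0,0,0],[0,0,0]]}' | grep -E "tcp|force"
python3 -m handwheel '{"travel":[[0,0,0],[0,0,0],[0,0,0],[0,0,0],[0,0,0]],"angular":[[0,0,0],[0,0,0],[0,0,0],[0,0,0],[0,0,0]]}' -1 12| grep -E "tcp|force|width"
python3 -m handwheel '{"travel":[[0,0,0.02],[0,0,0.04],[0,0,0.06],[0,0,0.06]],"angular":[[0,0,0],[0,0,0],[0,0,0],[0,0,0]]}'| grep -E "tcp|force|width"
```

```text
tcp_pos: [0.5067, -0.2057, 0.0167]
wrist_force: [0.3, 0.6, 1.0]
grasp_force: 0.0
tcp_pos: [0.5068, -0.2058, 0.0163]
wrist_force: [-0.2, -0.5, 0.7]
width: 0.696
grasp_force: 12.0
tcp_pos: [0.5084, -0.2065, 0.0487]
wrist_force: [0.5, -0.6, 0.4]
width: 0.694
grasp_force: 12.0
```

```bash
python3 -m handwheel '{"travel":[[0,0,0.08],[0,0.02,0.16],[0.005,0.08,0.22],[0.01,0.16,0.26],[0.015,0.24,0.29]],"angular":[[0,0,0],[0,0,0],[0,0,0],[0,0,0],[0,0,0]]}' | grep -E "tcp|width"
python3 -m handwheel '{"travel":[[0.005,0.09,0],[0.01,0.18,0],[0.015,0.27,0],[0.02,0.36,0],[0.02,0.44,0]],"angular":[[0,0,0],[0,0,0],[0,0,0],[0,0,0],[0,0,0]]}' | grep -E "tcp|width"
python3 -m handwheel '{"travel":[[0.003,0.09,0],[0.006,0.18,0],[0.006,0.26,0],[0.006,0.316,0],[0.006,0.316,0]],"angular":[[0,0,0],[0,0,0],[0,0,0],[0,0,0],[0,0,0]]}' | grep -E "tcp|width"
python3 -m handwheel '{"travel":[[0,0,-0.06],[0,0,-0.1],[0,0,-0.14],[0,0,-0.14],[0,0,-0.14]],"angular":[[0,0,0],[0,0,0],[0,0,0],[0,0,0],[0,0,0]]}'
```

```text
tcp_pos: [0.5149, -0.0851, 0.1937]
width: 0.693
tcp_pos: [0.524, 0.1364, 0.1916]
width: 0.695
tcp_pos: [0.5268, 0.2957, 0.1912]
width: 0.695
t: 14.5
tcp_pos: [0.527, 0.2914, 0.1211]
ee_rot: [[0.015, 1.0, -0.001], [1.0, -0.015, -0.001], [-0.001, -0.001, -1.0]]
wrist_force: [0.2, -0.2, 0.0]
width: 0.697
grasp_force: 12.0
```

```bash
python3 -m handwheel '{"travel":[[0.003,0.003,-0.012],[0.003,0.003,-0.024],[0.003,0.003,-0.038],[0.003,0.003,-0.038],[0.003,0.003,-0.038]],"angular":[[0,0,0],[0,0,0],[0,0,0],[0,0,0],[0,0,0]]}' | grep -E "tcp|force"
python3 -m handwheel '{"travel":[[0,0,0],[0,0,0]],"angular":[[0,0,0],[0,0,0]]}' | grep -E "tcp|wrist"
```

```text
tcp_pos: [0.5285, 0.2937, 0.102]
wrist_force: [0.9, 0.0, -0.4]
grasp_force: 12.0
tcp_pos: [0.5286, 0.2938, 0.1022]
wrist_force: [-0.2, -0.5, -1.0]
```

```bash
python3 -m handwheel '{"travel":[[0,0,0],[0,0,0],[0,0,0],[0,0,0]],"angular":[[0,0,0],[0,0,0],[0,0,0],[0,0,0]]}' 1 | grep -E "tcp|force|width"
python3 -m handwheel '{"travel":[[0,0,0.08],[0,-0.08,0.16],[0,-0.16,0.2],[0,-0.2,0.2],[0,-0.2,0.2]],"angular":[[0,0,0],[0,0,0],[0,0,0],[0,0,0],[0,0,0]]}' | grep -E "tcp|force|width"
python3 - <<'E'
from h import *
c=cam('wrist');W=world(c);im=c['image'];cv2.imwrite('pics/w4.png',im)
m=(np.hypot(W[...,0]-.529,W[...,1]-.2926)<.025)&(W[...,2]<.15);p=W[m]
A=np.c_[p[:,:2]-[.529,.2926],np.ones(len(p))];print(len(p),np.percentile(p[:,2],[5,50,95]),np.linalg.lstsq(A,p[:,2],rcond=None)[0])
dark=((im.max(2)<70)&(W[...,2]>.055)&(W[...,2]<.08)&(W[...,1]<.24)).astype(np.uint8)
for k in cv2.findContours(dark,cv2.RETR_EXTERNAL,cv2.CHAIN_APPROX_NONE)[0]:
    if cv2.contourArea(k)<150: continue
    e=cv2.fitEllipse(onz(c,k.reshape(-1,2),.069)[:,:2].astype(np.float32)); print(cv2.boundingRect(k),np.round(e[0],4),np.round(e[1],4))
E
```

```text
tcp_pos: [0.5287, 0.2938, 0.1023]
wrist_force: [0.9, -0.9, 0.6]
width: 0.997
grasp_force: 0.0
tcp_pos: [0.5294, 0.1917, 0.2039]
wrist_force: [-0.3, 0.7, -0.5]
width: 0.997
grasp_force: 0.0
3726 [0.09595205 0.09725879 0.09846284] [-0.00030059 -0.00575464  0.09723563]
(283, 226, 21, 20) [0.5627 0.1383] [0.0186 0.0205]
(262, 145, 46, 46) [0.5547 0.2038] [0.0402 0.041 ]
```

View pics/w4.png

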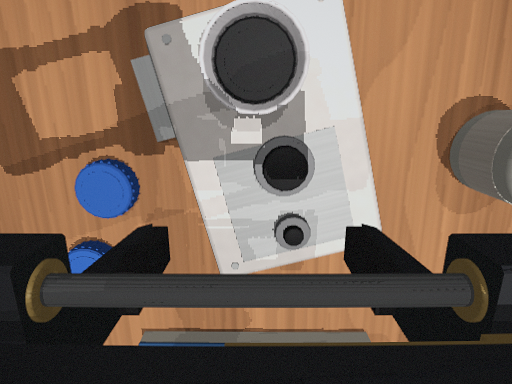

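The tube holds both lids: the top surface at (255,58) reads 0.0973 m (expected 0.097) and is flat. The large button is at (285,168), with the small one at (293,235). Next I shut the fingers and go above the large button.

```bash
python3 -m handwheel '{"travel":[[0.049,0.024,0],[0.049,0.024,-0.06],[0.049,0.024,-0.12],[0.049,0.024,-0.18],[0.049,0.024,-0.23]],"angular":[[0,0,0],[0,0,0],[0,0,0],[0,0,0],[0,0,0]]}' -1 10| grep -E "tcp"
python3 -m handwheel '{"travel":[[0,0,0],[0,0,0],[0,0,0],[0,0,0]],"angular":[[0,0,0],[0,0,0],[0,0,0],[0,0,0]]}' | grep -E "tcp|force|width"
```

```text
tcp_pos: [0.5517, 0.2068, 0.0843]
tcp_pos: [0.5545, 0.2065, 0.0891]
wrist_force: [0.4, -0.7, -0.1]
width: 0.209
grasp_force: 0.0
```

```bash
python3 -m handwheel '{"travel":[[0,-0.006,0],[0,-0.006,0],[0,-0.006,0],[0,-0.006,0]],"angular":[[0,0,0],[0,0,0],[0,0,0],[0,0,0]]}' | grep -E "tcp|force|width"
```

```text
tcp_pos: [0.5532, 0.2027, 0.0875]
wrist_force: [-0.7, 0.7, -0.4]
width: 0.005
grasp_force: 0.0
```

```bash
python3 -m handwheel '{"travel":[[0,0,-0.015],[0,0,-0.03],[0,0,-0.042],[0,0,-0.056],[0,0,-0.06]],"angular":[[0,0,0],[0,0,0],[0,0,0],[0,0,0],[0,0,0]]}' | grep -E "tcp|wrist"
python3 -m handwheel '{"travel":[[0,0,0]],"angular":[[0,0,0]]}' | grep -E "tcp|wrist"
```

```text
tcp_pos: [0.5531, 0.2028, 0.0609]
wrist_force: [-14.6, -5.3, 39.8]
tcp_pos: [0.5531, 0.2027, 0.0611]
wrist_force: [-11.9, -3.5, 29.9]
```

The button is at its stop: z is 0.061 and the force is well above the spring's 6 N. I ease off a little, hold, then release.

```bash
python3 -m handwheel '{"travel":[[0,0,0.002],[0,0,0.002],[0,0,0.002],[0,0,0.002]],"angular":[[0,0,0],[0,0,0],[0,0,0],[0,0,0]]}' | grep -E "tcp|wrist"
python3 -m handwheel '{"travel":[[0,0,0.03],[0,0,0.1],[0,0,0.18],[0,-0.09,0.26],[0,-0.15,0.28]],"angular":[[0,0,0],[0,0,0],[0,0,0],[0,0,0],[0,0,0]]}' 
python3 -m handwheel '{"travel":[[0,0,0],[0,0,0],[0,0,0]],"angular":[[0,0,0],[0,0,0],[0,0,0]]}' | grep -E "tcp|wrist"
python3 - <<'E'
from h import *
c=cam('wrist');W=world(c);cv2.imwrite('pics/w5.png',c['image'])
for n,x,y,rr in [('lids',.529,.2926,.025),('start',.5547,.2038,.012),('stop',.5627,.1383,.006)]:
    m=(np.hypot(W[...,0]-x,W[...,1]-y)<rr)&(W[...,2]<.14);p=W[m][:,2];print(n,len(p),np.percentile(p,[5,50,95]) if len(p) else '')
E
```

```text
tcp_pos: [0.553, 0.2027, 0.0612]
wrist_force: [-9.0, -2.0, 23.2]
t: 18.95
tcp_pos: [0.5548, 0.1281, 0.2015]
ee_rot: [[0.012, 1.0, 0.005], [1.0, -0.012, 0.001], [0.001, 0.005, -1.0]]
wrist_force: [0.3, -0.0, 0.8]
width: 0.007
grasp_force: 0.0
tcp_pos: [0.5522, 0.1282, 0.1966]
wrist_force: [-0.4, 0.3, -0.1]
lids 0 
start 679 [0.06765824 0.06889042 0.07003954]
stop 141 [0.06425831 0.06565974 0.06689542]
```

View pics/w5.png

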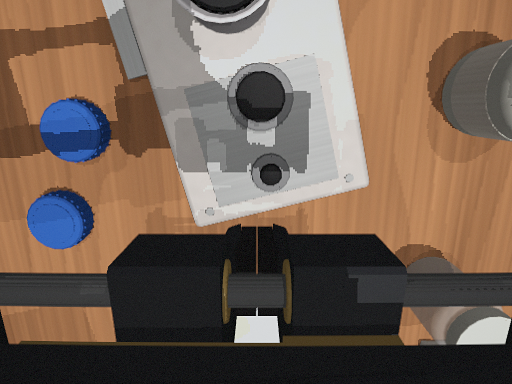

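The picture shows the large button sprung back up at (261,97), z 0.069, and the small one untouched at (270,173), z 0.066. The robot is clear of everything.

```bash
python3 -c "
from station import r
print(r.job_done())"
```

```text
the job is handed in; nothing more can be done
None
```

The job is handed in at about 19 s: both small lids lie flat in the tube as one column, and the large button was held at its stop for about half a second and sprang back up, with the small button not pressed.

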